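# Set and lock the stop of a bread-slicing board

## Robot

A 7-joint arm with a two-finger parallel gripper is mounted at the origin on the work surface. World frame = base frame: x ahead of the robot, y to its left, z up, the work surface at z = 0. Lengths are in mm, angles in rad, forces in N, time in s.
With the tool pointing down it reaches from about 350 to 900 mm from the base axis. Payload 7.2 kg.
Tool frame: the origin (TCP) lies on the mounting face of the last link; the fingertips stand 173 mm ahead of it and the grasp point (between the pads) lies 155 mm ahead of it (r.grip_depth is the distance from the TCP to the grasp point, in mm); z points along the fingers, y is the direction in which the jaws open and shut (so a half turn about z gives the same grasp; the last joint's range is limited). The gripper opens to 85 mm and grips with 20 to 120 N. Pads are 22 mm wide; open, the fingers measure 114 mm over their backs; the gripper's body (76 mm by 85 mm) begins 54 mm behind the grasp point. The pads swing forward as they close: fully open they stand 13 mm farther back than shut.
Start: joints at [1.147, 0.411, -0.013, 1.596, 0.006, 1.134, -0.082], TCP at [217.699, -585.858, 404.697] pointing down, gripper open.
Joint ranges: [-2.95, 2.95], [-0.29, 1.99], [-1.47, 1.44], [0.14, 2.54], [-1.03, 4.17], [0.13, 1.85], [-2.86, 2.86]. Speed limits (rad/s): [2.39, 2.39, 3.01, 3.01, 3.14, 3.14, 3.14].

## Interface

Orientations are given as a 3x3 rotation matrix whose columns are the frame's x, y, z axes.
In Python, from bench import r, viewer, close_job gives the robot as it stands.
- The arm moves only by the tool arm_command, never from a script. Its argument "deltas" is one flat list of numbers, 5 for each row, row after row: the shift along the tool's x, y, z in units of 40 mm (1.0 is 40 mm), then the turn about the tool's z in units of 5 degrees (1.0 is 5 degrees), then the closure, from 0 (fully open) to 1 (shut). A call has exactly 8 rows; each row is the pose to reach, as a shift and turn from the pose commanded when the call began, along the tool's axes at that moment; what a row does not reach only later rows make up. A row lasts 1/10 s, in which the tool goes at most 50 mm and 8.59 degrees, less where a joint would pass 70% of its speed; a pose out of reach is approached as far as the arm can. A call with a gripper value outside its range is refused whole. The fingers move at their own pace and stop on an object; the grip force is fixed at half the most. Time passes only in rows, so rows that repeat a pose let the fingers close, or fill a call up. It gives the time, the measured TCP pose, the force and the opening at its end, in the units of the state.
- r.sense(): the state, without advancing time (a new reading comes with each control period).
- viewer.camera(name): name is "scene" or "top"; returns the picture (480x640x3 uint8, red, green, blue); there is no depth.
- viewer.camera_params(name): a dict with "mtx" (3x3 intrinsics, pixels), "k1" (the pictures are not rectified: a ray, as slopes to the right and down, at radius r is drawn at 1 + k1 r^2 times it, then the intrinsics apply), "R" (3x3) and "t" (3): a world point X has camera coordinates R X + t. Camera axes: x right, y down, z forward; pixel columns grow to the right and rows downward; lengths in mm; the calibration is good to about 2 mm. A picture is of the moment at which its call begins. camera_params takes no time and is no camera call.
- close_job(): hands the job in, once; it reports no verdict.
The state is a dict: "time_s": time; "joint_pos": joint angles; "joint_velocities": joint speeds; "joint_torque": joint torques, N m; "eef_pos": TCP position; "eef_rot": TCP orientation; "wrist_force": force on the tool from outside, world axes, zero at the start; "moment": the same for the moment, N m; "width": opening from 0.0 (shut) to 1.0 (fully open).
Only numpy, scipy, OpenCV 4.12 (cv2) and the standard library are available. Lean on these libraries where they do the work, as an engineer would, in place of code of your own. Each camera call takes 0.05 s, during which the arm holds its last target.

## Task

Set the bread-slicing board for thick slices: first push the upright steel stop plate away from the robot until it is fully home against the two pins, then tighten the loose wing screw on its foot by pushing the wings round clockwise (seen from above) with fingertip strokes, one after another, until it comes to its stop. Push the wings gently and do not pinch the screw; leave the jar, the pepper mill and the ramekin where they stand, and finish clear of everything.

Things in the scene. Friction and masses are not known exactly. Their poses are not given: they have to be found in the camera images.
- guide: Fixed wooden slicing board, 320 (its x) x 200 (y) x 20 mm thick, flat on the worktop. Origin: centre of the underside; x points away from the robot (within 0.4 rad of straight ahead), z up. Near its robot-side end, at board x -147 to -119 mm, y 75 to 95 mm either side, stand wooden knife-guide posts, tops 55 mm above the worktop.
- stop_plate (a joint): Slide of the steel L-shaped stop plate along the board's +x, in m: 0 nearest the robot, 0.07 home (hard stop at the pins); starts at 0 to 0.035. Friction about 4 N plus 8 N per m/s; stays where it is left. Its foot lies on the board: 77 mm (x, from 40 mm before the screw axis to 37 beyond) x 120 (y) x 8 mm thick, top 28 mm above the worktop.
- plate_face (a point): Middle of the robot-side face of the stop plate's upright, a place to push: 38 mm above the worktop, 40 mm before the screw axis along board x. The upright rises from the foot's robot-side edge, 6 mm thick, 120 mm wide, top edge 50 mm above the worktop. Axes as the board's.
- pins (a point): Point on the board's top, midway between the two upright steel pins (10 mm diameter, 14 mm high, 45 mm to either side along board y) that stop the foot of the stop plate when it is home. 62 mm along board x from the board's centre, 20 mm above the worktop.
- wing_screw (a joint): Clockwise turn of the wing screw seen from above, in rad: starts at 0.3 to 3.5, tight at 7.5 (stop). The wings sit on the stud through a springy bush, 1 N m per rad: once tight they yield 0.1 to 0.4 rad under a push and spring back. Takes about 0.02 N m to turn; stays where it is left, at the same height. When tight the wings point 150 and 330 degrees anticlockwise from the board's +x.
- screw_mid (a point): Brass wing screw on the stop plate's foot, beyond the upright: point on its vertical axis, 49 mm above the worktop, mid-height of the wings. Two flat wings lie along this point's +x and -x and turn with it: from the hub (radius 9 mm) to 31 mm from the axis, 5 mm thick, 38 to 60 mm above the worktop. The free side for a finger is the far one: push the wings there from the robot's left to its right.
- jar: Amber glass jar with a lid, 60 mm diameter, 80 mm high, on the worktop beside the board. Origin: centre of the underside. To be left alone.
- mill: Turned wooden pepper mill, 52 mm diameter, 114 mm high, on the worktop beside the board. Origin: centre of the underside. To be left alone.
- ramekin: White ceramic ramekin, 70 mm diameter, 40 mm high, on the worktop beside the board. Origin: centre of the underside. To be left alone.

How it is judged:
By the outcome, as a careful person would: the job done as asked, in the order asked, and still so for the second after the job is handed in, with the robot touching nothing.
It also fails if it takes over 51 s, if anything falls off the work surface, if the arm or the gripper's body presses on something with over 40 N, if the wrist force passes 120 N, or if a joint passes its speed limit or range.

## Working session

There is one attempt and no reset: what is moved stays moved. The work goes in short steps, Python scripts to look and compute and a tool call to move; the robot and the scene stay as the last step left them, time stands still between calls to the robot, and variables do not carry over. Pictures are saved under pics/ and viewed, and the job is handed in when it is done.

Besides the shell and the picture viewer there is one more tool, called after "Call:" as name(argument=value, ...) on one line, values as JSON. arm_command: Moves the arm, as the interface text tells. Its arguments: {"type":"object","properties":{"deltas":{"type":"array","items":{"type":"number"}}},"required":["deltas"]}

```bash
mkdir -p pics; ls; python3 - <<'E'
from bench import r,viewer
import cv2
s=r.sense();print({k:s[k] for k in('time_s','eef_pos','eef_rot','wrist_force','width')}, r.grip_depth)
for n in('scene','top'):
    cv2.imwrite(f'pics/{n}0.png',viewer.camera(n)[:,:,::-1]); print(viewer.camera_params(n))
E
```

```text
pics
{'time_s': 0.0, 'eef_pos': array([ 217.63824756, -585.64861743,  403.84403363]), 'eef_rot': array([[ 9.37336215e-01,  3.48425597e-01, -6.50936295e-04],
       [ 3.48426193e-01, -9.37335039e-01,  1.48782485e-03],
       [-9.17491369e-05, -1.62139537e-03, -9.99998681e-01]]), 'wrist_force': array([0.11927649, 0.15366135, 0.69047865]), 'width': 1.0041345397074688} 154.70000000000002
{'mtx': array([[546.58751145,   0.        , 320.13812086],
       [  0.        , 546.58751145, 243.0375794 ],
       [  0.        ,   0.        ,   1.        ]]), 'k1': -0.03368811311170792, 'R': array([[-0.60655902,  0.79496308, -0.01094761],
       [ 0.52072672,  0.38683529, -0.76105331],
       [-0.60077436, -0.46732447, -0.64859695]]), 't': array([ 292.79905372, -268.97707163, 1259.30244824])}
{'mtx': array([[481.28000418,   0.        , 318.27618743],
       [  0.        , 481.28000418, 230.92581122],
       [  0.        ,   0.        ,   1.        ]]), 'k1': 0.038355762160513486, 'R': array([[ 0.00696737, -0.99988978, -0.01311064],
       [-0.99688921, -0.00591594, -0.07859329],
       [ 0.07850707,  0.01361745, -0.99682055]]), 't': array([ 30.38656762, 557.14985925, 954.45079922])}
```

View pics/scene0.png

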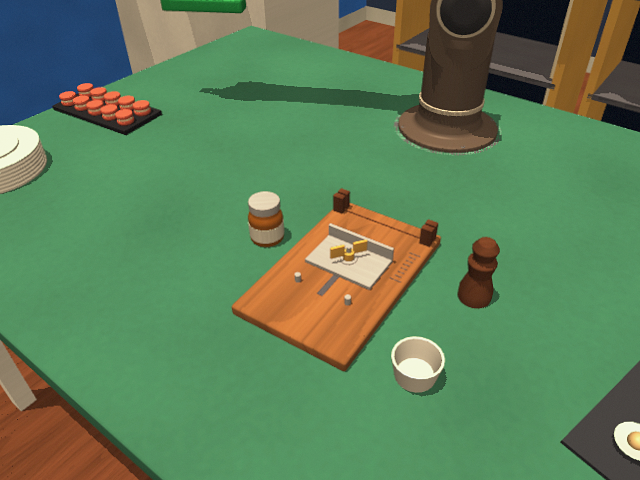

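View pics/top0.png

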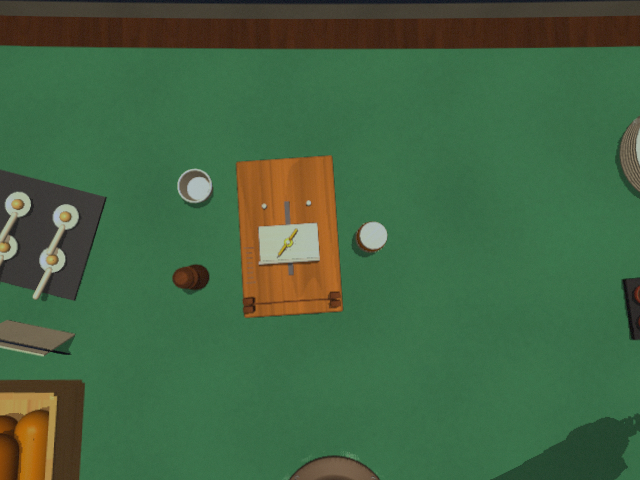

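Top view: the board is at about (237–342, 156–318), the plate at (259–319, 223–265), and the screw at about (289, 243). The jar is at (372, 237), the mill at (190, 277) and the ramekin at (195, 186). I'll zoom in and measure.

```bash
cat > h.py <<'E'
import numpy as np,cv2
from bench import r,viewer
def ray(n,uv):
    p=viewer.camera_params(n);k=np.array(p['mtx']);d=np.array([p['k1'],0,0,0,0.])
    xy=cv2.undistortPoints(np.array([[uv]],float),k,d)[0,0]
    R=np.array(p['R']);t=np.array(p['t']);return -R.T@t,R.T@np.array([*xy,1])
def pl(n,uv,z):
    c,d=ray(n,uv);return c+d*(z-c[2])/d[2]
def proj(n,X):
    p=viewer.camera_params(n)
    return cv2.projectPoints(np.array(X,float).reshape(-1,1,3),cv2.Rodrigues(np.array(p['R']))[0],np.array(p['t'],float),np.array(p['mtx']),np.array([p['k1'],0,0,0,0.]))[0].reshape(-1,2)
E
python3 - <<'E'
from h import *
im=cv2.imread('pics/top0.png')
cv2.imwrite('pics/topz.png',cv2.resize(im[145:325,225:395],None,fx=3.3,fy=3.3,interpolation=cv2.INTER_CUBIC))
s=cv2.imread('pics/scene0.png')
cv2.imwrite('pics/scz.png',cv2.resize(s[215:315,290:410],None,fx=6,fy=6,interpolation=cv2.INTER_CUBIC))
hsv=cv2.cvtColor(im,cv2.COLOR_BGR2HSV)
m=np.zeros(im.shape[:2],np.uint8); 
m[(hsv[...,0]<35)|(hsv[...,0]>100)|(hsv[...,1]<80)]=255
m[:, :150]=0;m[:130]=0;m[340:]=0;m[:,420:]=0
cs,_=cv2.findContours(m,cv2.RETR_EXTERNAL,cv2.CHAIN_APPROX_NONE)
for c in cs:
    if cv2.contourArea(c)>150: print(cv2.contourArea(c),cv2.boundingRect(c),cv2.approxPolyDP(c,4,True).reshape(-1,2).tolist())
# brass
for n,I,z in(('top',im,49),('scene',s,49)):
    h=cv2.cvtColor(I,cv2.COLOR_BGR2HSV)
    b=((h[...,0]>17)&(h[...,0]<32)&(h[...,1]>90)).astype(np.uint8)*255
    if n=='top': b[:220]=0;b[265:]=0;b[:,:262]=0;b[:,318:]=0
    else: b[:225]=0;b[275:]=0;b[:,:310]=0;b[:,390:]=0
    y,x=np.nonzero(b);print(n,len(x),x.mean(),y.mean(),pl(n,(x.mean(),y.mean()),z))
    P=np.array([pl(n,q,z)[:2] for q in zip(x,y)]);w,v=np.linalg.eigh(np.cov(P.T));print(w,np.degrees(np.arctan2(v[1,1],v[0,1])))
E
```

```text
676.0 (173, 264, 36, 26) [[208, 274], [197, 264], [177, 269], [173, 281], [199, 289]]
768.0 (355, 221, 33, 32) [[378, 222], [363, 223], [356, 231], [363, 251], [375, 252], [384, 245], [386, 229]]
955.5 (177, 168, 36, 36) [[194, 168], [181, 174], [177, 189], [184, 200], [196, 203], [210, 196], [212, 184], [206, 172]]
15133.0 (236, 155, 107, 163) [[331, 155], [236, 162], [245, 317], [342, 310]]
top 91 287.42857142857144 242.23076923076923 [532.11692867  94.2557664   49.        ]
[  7.79643425 298.33474411] 145.68402152587745
scene 133 347.2706766917293 246.6315789473684 [531.03955964  91.60180135  49.        ]
[222.36561035 387.61161099] 107.28784440101603
```

View pics/topz.png

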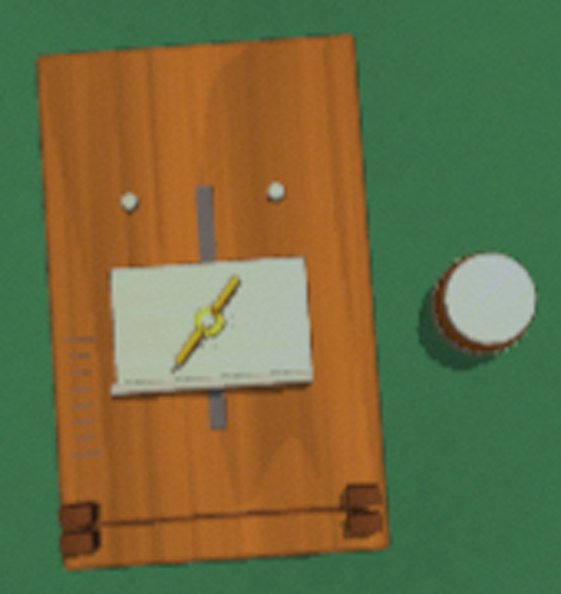

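View pics/scz.png

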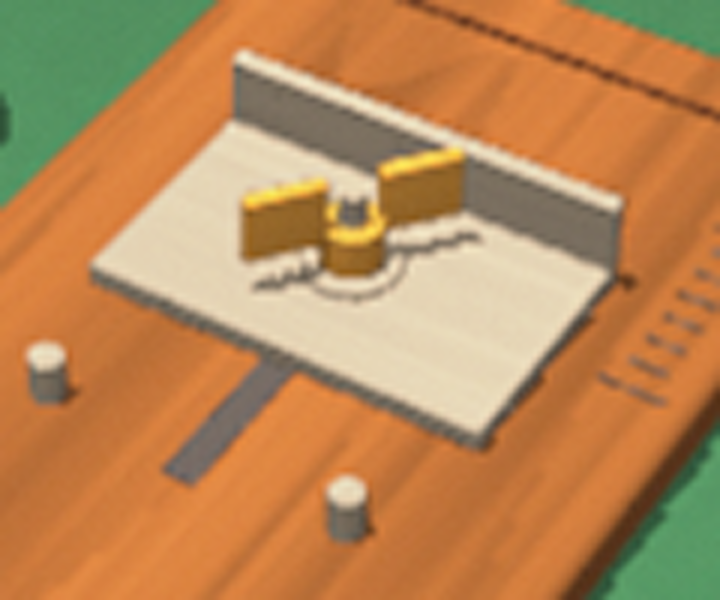

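```bash
python3 - <<'E'
from h import *
np.set_printoptions(precision=1,suppress=True)
def z(a): return (225+a[0]/3.3-.35,145+a[1]/3.3-.35)
C=[pl('top',p,20)[:2] for p in((331.5,156),(237,162),(245.5,317),(341.5,310))]
print('corners',C, 'centre',np.mean(C,0)); FR,FL,NL,NR=C
ax=(FR+FL-NL-NR)/2; ay=(FL+NL-FR-NR)/2; print(np.linalg.norm(ax),np.linalg.norm(ay),np.arctan2(ax[1],ax[0]),np.arctan2(-ay[0],ay[1]))
P1,P2=pl('top',z((129,202)),34)[:2],pl('top',z((275.5,190.5)),34)[:2]
d=P1-P2;th=np.arctan2(-d[0],d[1]);print('pins',P1,P2,np.linalg.norm(d),th,(P1+P2)/2)
ths=np.arctan2(ax[1],ax[0]);
E1,E2=pl('top',z((112,268)),28)[:2],pl('top',z((305,258)),28)[:2];d=E1-E2;print('foot edge',E1,E2,np.linalg.norm(d),np.arctan2(-d[0],d[1]))
U1,U2=pl('top',z((112,391)),50)[:2],pl('top',z((311,379)),50)[:2];d=U1-U2;print('upr',U1,U2,np.linalg.norm(d),np.arctan2(-d[0],d[1]))
W1,W2=pl('top',z((238,278)),60)[:2],pl('top',z((175,368)),60)[:2];d=W1-W2
print('wing',W1,W2,np.linalg.norm(d),(W1+W2)/2,np.degrees(np.arctan2(d[1],d[0])))
for n,p,h in(('jar',(373,236),80),('ram',(195,185.5),40),('mill',(181,278),114)): print(n,pl('top',p,h))
# scene cross-check
def s(a): return (290+a[0]/6-.4,215+a[1]/6-.4)
Q1,Q2=pl('scene',s((47,350)),34)[:2],pl('scene',s((347,485)),34)[:2];print('pins scene',Q1,Q2,(Q1+Q2)/2)
print('hub scene',pl('scene',s((355,235)),54)[:2])
V1,V2=pl('scene',s((242,205)),60)[:2],pl('scene',s((465,155)),60)[:2];d=V2-V1;print('wing sc',V1,V2,(V1+V2)/2,np.degrees(np.arctan2(d[1],d[0])))
print('foot front corners scene',pl('scene',s((92,268)),28)[:2],pl('scene',s((480,437)),28)[:2])
print('jar lid', pl('scene',(264.5,201),80),'ram',pl('scene',(417.5,355),40))
E
```

```text
corners [array([711.8,   7.9]), array([698.4, 202.2]), array([383.1, 178.7]), array([398.4, -13.6])] centre [547.9  93.8]
315.1139201142721 193.8944734899874 0.07153141177715104 0.0741550191793161
pins [606. 144.] [613.6  54.6] 89.71013659984624 0.08438224387654514 [609.8  99.3]
foot edge [566.  154.6] [572.9  36.4] 118.3424028762349 0.057787578044910685
upr [490.7 150.3] [498.5  32. ] 118.5579182448189 0.06654935643983892
wing [557.7  75.5] [504.3 112. ] 64.72038827242292 [531.   93.7] -34.393549283646315
jar [543.3 -71.   80. ]
ram [645.6 281.9  40. ]
mill [462.1 282.5 114. ]
pins scene [613.2  56. ] [606.4 145.4] [609.8 100.7]
hub scene [548.3 106.4]
wing sc [561.7  80.2] [510.8 115.2] [536.3  97.7] 145.46795486330217
foot front corners scene [576.6  41.4] [567.9 159.4]
jar lid [547.9 -65.6  80. ] ram [644.9 284.4  40. ]
```

```bash
cat >> h.py <<'E'
th=0.073; U=np.array([np.cos(th),np.sin(th),0]); V=np.array([-np.sin(th),np.cos(th),0]); C0=np.array([548,95.4,0])
def bw(x,y,z): return C0+x*U+y*V+np.array([0,0,z])
def st():
    s=r.sense();R=s['eef_rot'];p=s['eef_pos']; d=p-C0
    print('t %.2f board xy %.1f %.1f tip z %.1f yaw %.2f deg F(board) %s w %.2f'%(s['time_s'],d@U,d@V,p[2]-173,np.degrees(np.arctan2(R[1,0],R[0,0])-th),np.round([s['wrist_force']@U,s['wrist_force']@V,s['wrist_force'][2]],1),s['width']))
    return s
def to(x,y,tip):
    s=st();print('delta units',np.round(s['eef_rot'].T@(bw(x,y,tip+173)-s['eef_pos'])/40,2))
E
python3 -c "
from h import *
to(-85,0,150);to(-85,0,30)"
```

```text
t 0.10 board xy -379.2 -655.2 tip z 230.9 yaw 16.21 deg F(board) [ 0.  -0.4 -0.2] w 1.00
delta units [ 11.63 -13.67   2.04]
t 0.10 board xy -379.2 -655.2 tip z 230.9 yaw 16.21 deg F(board) [ 0.  -0.4 -0.2] w 1.00
delta units [ 11.63 -13.67   5.04]
```

Call:
arm_command(deltas=[0.7,-0.85,0,0.4,1,1.4,-1.7,0,0.8,1,2.1,-2.55,0,1.2,1,2.8,-3.4,0,1.6,1,3.5,-4.2,0,2.0,1,4.3,-5.1,0,2.4,1,5.0,-5.9,0,2.8,1,5.7,-6.7,0,3.24,1])

```text
time_s: 0.9
eef_pos: [338.2, -253.3, 404.6]
eef_rot: [[0.997, 0.072, -0.0], [0.072, -0.997, -0.0], [-0.0, 0.0, -1.0]]
wrist_force: [-0.2, -0.2, 0.5]
width: -0.002
```

```bash
python3 -c "
from h import *
to(-85,0,120)"
```

```text
t 0.90 board xy -234.7 -332.5 tip z 231.6 yaw -0.07 deg F(board) [-0.2 -0.2  0.5] w -0.00
delta units [ 3.73 -8.32  2.79]
```

Call:
arm_command(deltas=[0.5,-1.1,0,0,1,1.0,-2.2,0.3,0,1,1.5,-3.3,0.8,0,1,2.0,-4.4,1.2,0,1,2.5,-5.5,1.7,0,1,3.0,-6.6,2.2,0,1,3.4,-7.6,2.5,0,1,3.73,-8.32,2.79,0,1])

```text
time_s: 1.7
eef_pos: [462.7, 90.6, 292.2]
eef_rot: [[0.997, 0.075, -0.0], [0.075, -0.997, 0.001], [-0.0, -0.001, -1.0]]
wrist_force: [1.1, -0.9, 0.2]
width: -0.002
```

```bash
python3 -c "
from h import *
to(-85,0,31)
for n in('scene','top'):
    I=viewer.camera(n)[:,:,::-1]
    I=I[130:340,150:410] if n=='top' else I[120:320,240:500]
    cv2.imwrite('pics/%s1.png'%n,cv2.resize(I,None,fx=3,fy=2.8))"
```

```text
t 1.70 board xy -85.4 1.4 tip z 119.2 yaw 0.11 deg F(board) [ 1.  -0.9  0.2] w -0.00
delta units [0.01 0.04 2.2 ]
```

View pics/scene1.png

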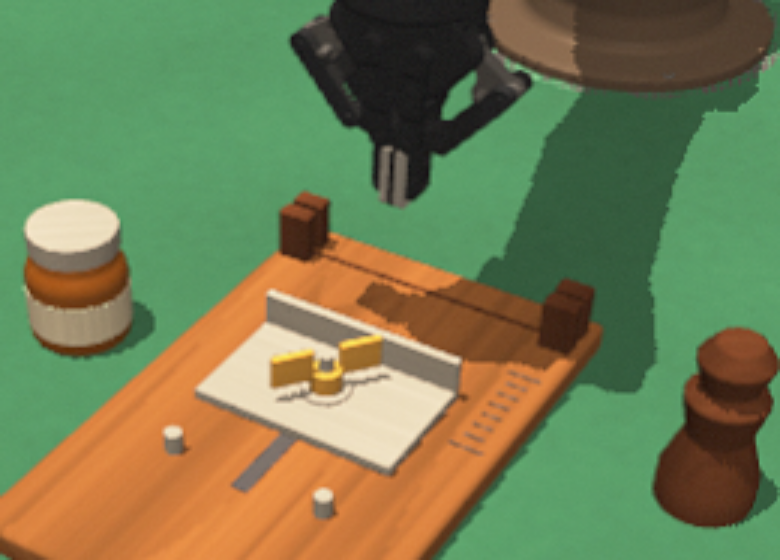

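Call:
arm_command(deltas=[0,0.04,0.6,0,1,0,0.04,1.2,0,1,0,0.04,1.8,0,1,0,0.04,2.2,0,1,0.15,0.04,2.2,0,1,0.3,0.04,2.2,0,1,0.4,0.04,2.2,0,1,0.5,0.04,2.2,0,1])

```text
time_s: 2.6
eef_pos: [483.3, 87.3, 206.0]
eef_rot: [[0.997, 0.072, 0.001], [0.072, -0.997, -0.0], [0.001, 0.0, -1.0]]
wrist_force: [-3.6, -0.2, 2.6]
width: 0.001
```

```bash
python3 -c "
from h import *
to(-35,0,31)"
```

```text
t 2.60 board xy -65.1 -3.3 tip z 33.0 yaw -0.03 deg F(board) [-3.6  0.1  2.6] w 0.00
delta units [ 0.75 -0.08  0.05]
```

Call:
arm_command(deltas=[0.1,-0.04,0.03,0,1,0.2,-0.08,0.05,0,1,0.3,-0.08,0.05,0,1,0.4,-0.08,0.05,0,1,0.5,-0.08,0.05,0,1,0.6,-0.08,0.05,0,1,0.68,-0.08,0.05,0,1,0.75,-0.08,0.05,0,1])

```text
time_s: 3.4
eef_pos: [512.5, 92.7, 202.9]
eef_rot: [[0.997, 0.073, -0.0], [0.073, -0.997, -0.0], [-0.0, 0.0, -1.0]]
wrist_force: [-3.7, -2.1, -0.2]
width: -0.003
```

```bash
python3 -c "
from h import *
to(-30,0,31)"
```

```text
t 3.40 board xy -35.6 -0.1 tip z 29.9 yaw -0.00 deg F(board) [-3.8 -1.9 -0.2] w -0.00
delta units [ 0.14 -0.   -0.03]
```

Call:
arm_command(deltas=[0.03,0,0,0,1,0.06,0,0,0,1,0.09,0,0,0,1,0.12,0,0,0,1,0.15,0,0,0,1,0.17,0,0,0,1,0.19,0,0,0,1,0.19,0,0,0,1])

```text
time_s: 4.2
eef_pos: [518.5, 93.3, 202.9]
eef_rot: [[0.997, 0.073, -0.004], [0.073, -0.997, -0.001], [-0.004, 0.001, -1.0]]
wrist_force: [-11.0, -2.8, 5.2]
width: 0.002
```

```bash
python3 -c "
from h import *
to(-27,0,31)"
```

```text
t 4.20 board xy -29.6 0.1 tip z 29.9 yaw 0.02 deg F(board) [-11.2  -2.    5.2] w 0.00
delta units [ 0.06  0.   -0.03]
```

Call:
arm_command(deltas=[0.02,0,0,0,1,0.04,0,0,0,1,0.06,0,0,0,1,0.08,0,0,0,1,0.08,0,0,0,1,0.08,0,0,0,1,0.08,0,0,0,1,0.08,0,0,0,1])

```text
time_s: 5.0
eef_pos: [519.4, 93.7, 202.6]
eef_rot: [[0.997, 0.074, -0.009], [0.074, -0.997, -0.003], [-0.009, 0.002, -1.0]]
wrist_force: [-20.5, -2.8, 13.5]
width: -0.001
```

```bash
python3 -c "
from h import *
st()"
```

```text
t 5.00 board xy -28.6 0.4 tip z 29.6 yaw 0.06 deg F(board) [-20.7  -1.3  13.5] w -0.00
```

Against the pins: 20 N with no travel. Now I'll back off, lift and look.

Call:
arm_command(deltas=[-0.3,0,0,0,1,-0.7,0,0,0,1,-1.0,0,-0.5,0,1,-1.5,0,-1.5,0,1,-2.0,0,-2.4,0,1,-2.6,0,-2.4,0,1,-3.2,0,-2.4,0,1,-3.2,0,-2.4,0,1])

```text
time_s: 5.8
eef_pos: [393.9, 84.6, 300.0]
eef_rot: [[0.997, 0.074, 0.003], [0.074, -0.997, -0.0], [0.003, 0.0, -1.0]]
wrist_force: [0.5, 0.2, 0.9]
width: -0.004
```

```bash
python3 - <<'E'
from h import *
st()
for n in('scene','top'):
    I=viewer.camera(n)[:,:,::-1]; cv2.imwrite('pics/%s2raw.png'%n,I)
    I=I[180:270,230:350] if n=='top' else I[215:315,280:400]
    cv2.imwrite('pics/%s2.png'%n,cv2.resize(I,None,fx=6,fy=6,interpolation=cv2.INTER_CUBIC))
E
```

```text
t 5.80 board xy -154.5 0.5 tip z 127.0 yaw 0.07 deg F(board) [0.5 0.2 0.9] w -0.00
```

View pics/scene2.png

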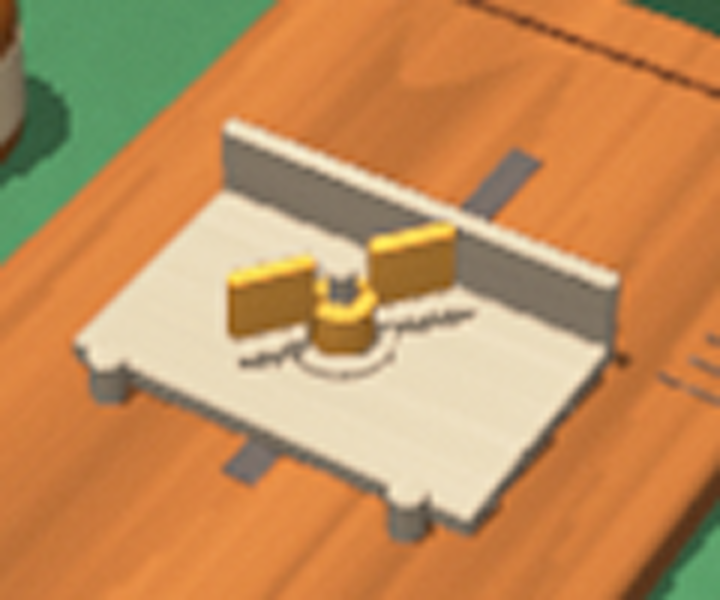

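View pics/top2.png

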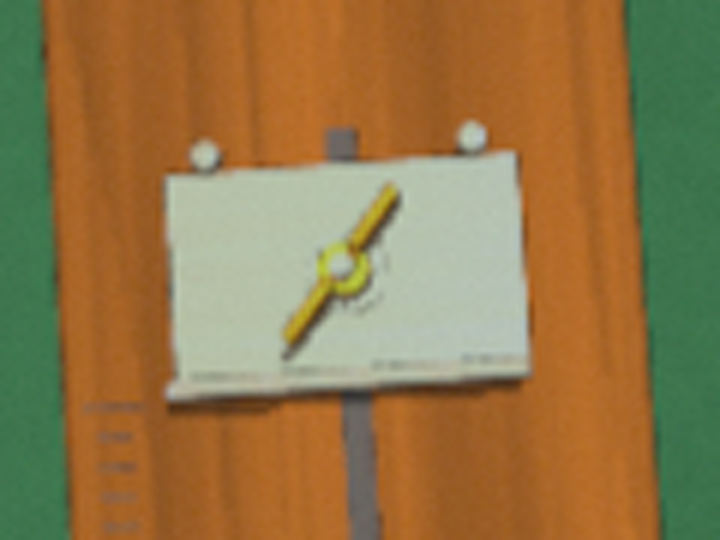

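Both views show the foot against both pins; scene zoom pins are at (110, 375) and (407, 510). The wings run from about (395, 188) to (288, 345) in the top zoom. Next I'll measure the axis and plan the strokes.

```bash
python3 - <<'E'
from h import *
np.set_printoptions(precision=1,suppress=True)
z=lambda a:(230+a[0]/6-.4,180+a[1]/6-.4)
s=lambda a:(280+a[0]/6-.4,215+a[1]/6-.4)
def b(X): d=X-C0; return np.array([d@U,d@V])
for nm,n,a,c in(('top','top',z((395,188)),z((288,345))),('sc','scene',s((229,274)),s((455,228)))):
    A,B=b(pl(n,a,60)),b(pl(n,c,60));d=A-B;print(nm,A,B,(A+B)/2,np.linalg.norm(d),np.degrees(np.arctan2(*d[::-1])))
print('hub top',b(pl('top',z((343,265)),60)), 'pins',b(pl('top',z((205,153)),34)),b(pl('top',z((472,135)),34)))
# stroke: finger half sizes hx,hy (board axes), axis at origin
hx,hy=11,14.5
for ph in range(90,-141,-10):
    p=np.radians(ph);w=np.array([np.cos(p),np.sin(p)]);nn=np.array([-np.sin(p),np.cos(p)])
    # corner touching: most negative along nn
    cor=np.array([-np.sign(nn[0])*hx,-np.sign(nn[1])*hy])
    out=[]
    for rc in(18,22,26):
        c=w*rc+nn*2.5-cor
        out.append(c)
    print(ph,*out)
E
```

```text
top [ 43.6 -20.2] [-5.3 17.7] [19.1 -1.2] 61.87533489898437 -37.7825453058278
sc [ 44.8 -17.5] [-0.9 21.6] [22.  2.] 60.096507232190795 -40.6278530690603
hub top [19.6 -1.7] pins [62.9 44.1] [ 63.  -45.7]
90 [-13.5  32.5] [-13.5  36.5] [-13.5  40.5]
80 [-10.3  32.7] [-9.6 36.6] [-8.9 40.5]
70 [-7.2 32.3] [-5.8 36. ] [-4.5 39.8]
60 [-4.2 31.3] [-2.2 34.8] [-0.2 38.3]
50 [-1.3 29.9] [ 1.2 33. ] [ 3.8 36. ]
40 [ 1.2 28. ] [ 4.2 30.6] [ 7.3 33.1]
30 [ 3.3 25.7] [ 6.8 27.7] [10.3 29.7]
20 [ 5.1 23. ] [ 8.8 24.4] [12.6 25.7]
10 [ 6.3 20.1] [10.2 20.8] [14.2 21.5]
0 [18. 17.] [22. 17.] [26. 17.]
-10 [29.2 13.8] [33.1 13.1] [37.  12.4]
-20 [28.8 10.7] [32.5  9.3] [36.3  8. ]
-30 [27.8  7.7] [31.3  5.7] [34.8  3.7]
-40 [26.4  4.8] [29.5  2.3] [32.5 -0.3]
-50 [24.5  2.3] [27.1 -0.7] [29.6 -3.8]
-60 [22.2  0.2] [24.2 -3.3] [26.2 -6.8]
-70 [19.5 -1.6] [20.9 -5.3] [22.2 -9.1]
-80 [16.6 -2.8] [17.3 -6.7] [ 18.  -10.7]
-90 [13.5 -3.5] [13.5 -7.5] [ 13.5 -11.5]
-100 [ 10.3 -32.7] [  9.6 -36.6] [  8.9 -40.5]
-110 [  7.2 -32.3] [  5.8 -36. ] [  4.5 -39.8]
-120 [  4.2 -31.3] [  2.2 -34.8] [  0.2 -38.3]
-130 [  1.3 -29.9] [ -1.2 -33. ] [ -3.8 -36. ]
-140 [ -1.2 -28. ] [ -4.2 -30.6] [ -7.3 -33.1]
```

```bash
python3 - <<'E'
import numpy as np,cv2
def rect(c,hx,hy): return np.array([[c[0]-hx,c[1]-hy],[c[0]+hx,c[1]-hy],[c[0]+hx,c[1]+hy],[c[0]-hx,c[1]+hy]],np.float32)
def wing(p):
    p=np.radians(p);R=np.array([[np.cos(p),-np.sin(p)],[np.sin(p),np.cos(p)]])
    return (np.array([[5,-2.5],[31,-2.5],[31,2.5],[5,2.5]])@R.T).astype(np.float32)
def push(c,ph):
    while cv2.intersectConvexConvex(rect(c,11,14.5),wing(ph))[0]>0.02 and ph>-200: ph-=0.5
    return ph
for R in(29,31):
  ph=50.
  o=[]
  for a in range(100,-111,-10):
    c=R*np.array([np.cos(np.radians(a)),np.sin(np.radians(a))])
    f=0 if cv2.intersectConvexConvex(rect(c,11,14.5),wing(ph-180))[0]==0 else 1
    ph=push(c,ph); hub=np.linalg.norm(np.maximum(np.abs(c)-[11,14.5],0))
    o.append((a,ph,round(float(hub),1),f,c.round(0).tolist()))
  print(R,*o,sep='\n')
E
python3 -c "
from h import *
to(21+30,22,75);print(r.sense()['joint_pos'])"
```

```text
29
(100, 50.0, 14.1, 0, [-5.0, 29.0])
(90, 45.0, 14.5, 0, [0.0, 29.0])
(80, 34.5, 14.1, 0, [5.0, 29.0])
(70, 25.5, 12.8, 0, [10.0, 27.0])
(60, 17.5, 11.2, 0, [15.0, 25.0])
(50, 10.0, 10.9, 0, [19.0, 22.0])
(40, 3.0, 12.0, 0, [22.0, 19.0])
(30, -10.0, 14.1, 0, [25.0, 14.0])
(20, -24.0, 16.3, 0, [27.0, 10.0])
(10, -35.5, 17.6, 0, [29.0, 5.0])
(0, -45.0, 18.0, 0, [29.0, 0.0])
(-10, -53.5, 17.6, 0, [29.0, -5.0])
(-20, -61.0, 16.3, 0, [27.0, -10.0])
(-30, -67.5, 14.1, 0, [25.0, -14.0])
(-40, -73.5, 12.0, 0, [22.0, -19.0])
(-50, -80.5, 10.9, 0, [19.0, -22.0])
(-60, -88.5, 11.2, 0, [15.0, -25.0])
(-70, -106.0, 12.8, 0, [10.0, -27.0])
(-80, -122.0, 14.1, 0, [5.0, -29.0])
(-90, -135.0, 14.5, 0, [0.0, -29.0])
(-100, -145.5, 14.1, 0, [-5.0, -29.0])
(-110, -154.5, 12.8, 0, [-10.0, -27.0])
31
(100, 50.0, 16.0, 0, [-5.0, 31.0])
(90, 49.0, 16.5, 0, [0.0, 31.0])
(80, 38.0, 16.0, 0, [5.0, 31.0])
(70, 28.5, 14.6, 0, [11.0, 29.0])
(60, 20.0, 13.1, 0, [16.0, 27.0])
(50, 12.5, 12.9, 0, [20.0, 24.0])
(40, 5.5, 13.9, 0, [24.0, 20.0])
(30, -5.5, 15.9, 0, [27.0, 15.0])
(20, -20.0, 18.1, 0, [29.0, 11.0])
(10, -31.5, 19.5, 0, [31.0, 5.0])
(0, -41.5, 20.0, 0, [31.0, 0.0])
(-10, -50.5, 19.5, 0, [31.0, -5.0])
(-20, -59.0, 18.1, 0, [29.0, -11.0])
(-30, -64.0, 15.9, 0, [27.0, -15.0])
(-40, -70.5, 13.9, 0, [24.0, -20.0])
(-50, -78.0, 12.9, 0, [20.0, -24.0])
(-60, -86.5, 13.1, 0, [16.0, -27.0])
(-70, -101.5, 14.6, 0, [11.0, -29.0])
(-80, -117.5, 16.0, 0, [5.0, -31.0])
(-90, -131.0, 16.5, 0, [0.0, -31.0])
(-100, -142.0, 16.0, 0, [-5.0, -31.0])
(-110, -151.5, 14.6, 0, [-11.0, -29.0])
t 5.90 board xy -152.0 0.5 tip z 127.1 yaw 0.03 deg F(board) [0.6 0.7 0.2] w -0.00
delta units [ 5.07 -0.53  1.32]
[ 0.14259116  0.22004934 -0.52778899  2.18921169  0.16074127  0.763568
 -1.98795097]
```

Call:
arm_command(deltas=[1.0,-0.1,0,0,1,2.0,-0.2,0,0,1,3.0,-0.3,0,0,1,4.0,-0.4,0,0,1,4.95,-0.44,0.4,0,1,4.95,-0.44,1.2,0,1,4.95,-0.44,1.8,0,1,4.95,-0.44,2.13,0,1])

```text
time_s: 6.7
eef_pos: [592.2, 116.4, 211.2]
eef_rot: [[0.997, 0.073, -0.002], [0.073, -0.997, 0.0], [-0.002, -0.0, -1.0]]
wrist_force: [-0.2, -0.0, -0.3]
width: 0.002
```

```bash
python3 - <<'E'
from h import *
to(46,17,42)
I=viewer.camera('scene')[:,:,::-1][190:310,250:410]
cv2.imwrite('pics/scene3.png',cv2.resize(I,None,fx=4.5,fy=4.5,interpolation=cv2.INTER_CUBIC))
I=viewer.camera('top')[:,:,::-1][150:290,230:380]
cv2.imwrite('pics/top3.png',cv2.resize(I,None,fx=4,fy=4,interpolation=cv2.INTER_CUBIC))
E
```

```text
t 6.70 board xy 45.7 17.7 tip z 38.2 yaw -0.01 deg F(board) [-0.2  0.  -0.3] w 0.00
delta units [ 0.01  0.02 -0.1 ]
```

View pics/scene3.png

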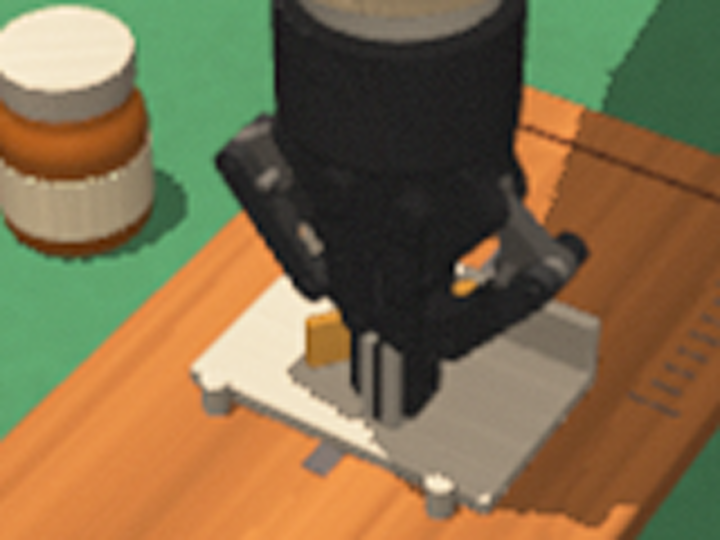

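Call:
arm_command(deltas=[0.06,0.12,-0.08,0,1,0.1,0.25,-0.08,0,1,0.125,0.35,-0.08,0,1,0.13,0.44,-0.08,0,1,0.12,0.545,-0.08,0,1,0.1,0.65,-0.08,0,1,0.065,0.745,-0.08,0,1,0.015,0.84,-0.08,0,1])

```text
time_s: 7.6
eef_pos: [594.6, 82.6, 217.1]
eef_rot: [[0.997, 0.073, 0.0], [0.073, -0.997, 0.0], [0.0, -0.0, -1.0]]
wrist_force: [-0.2, 0.0, -0.4]
width: 0.002
```

```bash
python3 - <<'E'
from h import *
to(46,-16,42)
I=viewer.camera('scene')[:,:,::-1][190:310,250:410]
cv2.imwrite('pics/scene4.png',cv2.resize(I,None,fx=4.5,fy=4.5,interpolation=cv2.INTER_CUBIC))
E
```

```text
t 7.60 board xy 45.5 -16.1 tip z 44.1 yaw 0.01 deg F(board) [-0.2  0.  -0.4] w 0.00
delta units [ 0.01 -0.    0.05]
```

View pics/scene4.png

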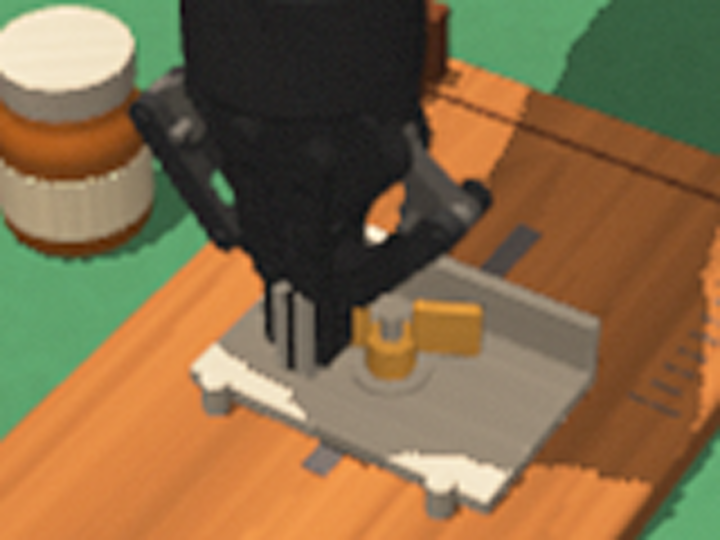

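Call:
arm_command(deltas=[-0.04,0.08,0.05,0,1,-0.11,0.155,0.05,0,1,-0.19,0.22,0.05,0,1,-0.295,0.28,0.05,0,1,-0.405,0.32,0.05,0,1,-0.51,0.34,0.05,0,1,-0.61,0.35,0.05,0,1,-0.7,0.34,0.05,0,1])

```text
time_s: 8.45
eef_pos: [567.5, 67.0, 215.2]
eef_rot: [[0.997, 0.073, 0.0], [0.073, -0.997, -0.0], [0.0, 0.0, -1.0]]
wrist_force: [1.5, -0.5, -0.9]
width: 0.003
```

```bash
python3 - <<'E'
from h import *
to(20,-30,42)
I=viewer.camera('scene')[:,:,::-1][190:310,250:410]
cv2.imwrite('pics/scene5.png',cv2.resize(I,None,fx=4.5,fy=4.5,interpolation=cv2.INTER_CUBIC))
E
```

```text
t 8.45 board xy 17.4 -29.7 tip z 42.2 yaw -0.01 deg F(board) [ 1.5 -0.6 -0.9] w 0.00
delta units [0.07 0.01 0.  ]
```

View pics/scene5.png

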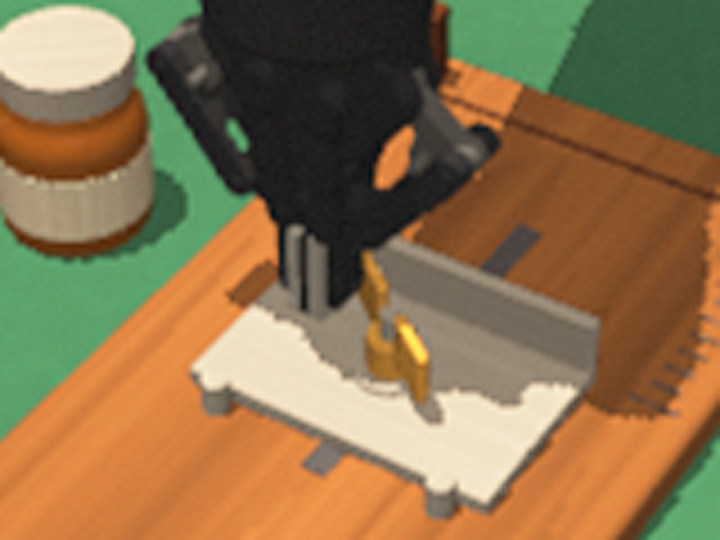

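Call:
arm_command(deltas=[0.12,0,0,0,1,0.12,0,-0.7,0,1,0.1,0,-1.2,0,1,0.1,-0.5,-1.3,0,1,0.05,-1.0,-1.3,0,1,0,-1.5,-1.3,0,1,-0.04,-1.75,-1.3,0,1,-0.04,-1.75,-1.3,0,1])

```text
time_s: 9.3
eef_pos: [560.7, 138.5, 267.0]
eef_rot: [[0.997, 0.076, -0.0], [0.076, -0.997, 0.001], [-0.0, -0.001, -1.0]]
wrist_force: [0.2, -0.0, -0.5]
width: 0.004
```

```bash
python3 - <<'E'
from h import *
to(16,31,42)
for n in('scene','top'):
  I=viewer.camera(n)[:,:,::-1]
  I=I[190:310,250:410] if n=='scene' else I[150:290,230:380]
  cv2.imwrite('pics/%s6.png'%n,cv2.resize(I,None,fx=4.5,fy=4,interpolation=cv2.INTER_CUBIC))
E
```

```text
t 9.30 board xy 15.8 42.1 tip z 94.0 yaw 0.16 deg F(board) [ 0.2 -0.  -0.5] w 0.00
delta units [0.   0.28 1.3 ]
```

View pics/scene6.png

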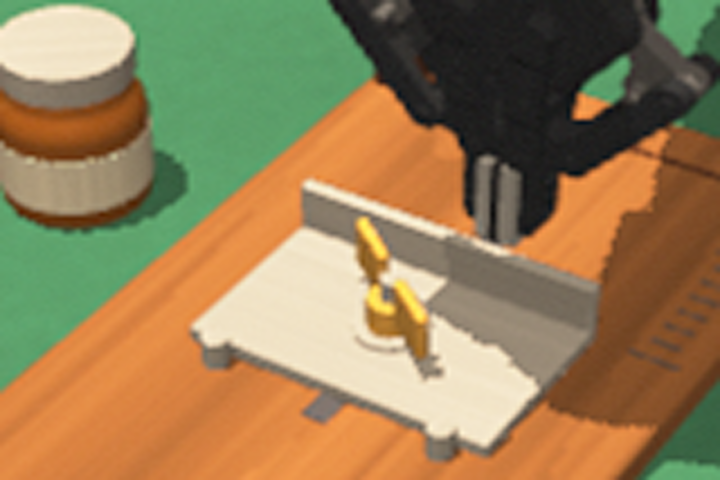

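View pics/top6.png

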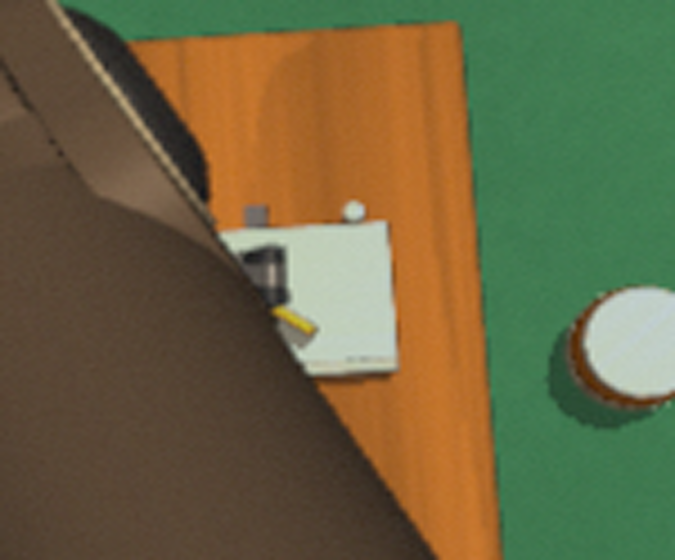

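The scene view shows the wings from (363, 222) to (425, 318). I'll compute the angle.

```bash
python3 - <<'E'
from h import *
def b(X): d=X-C0; return np.array([d@U,d@V])
f=lambda a:(250+a[0]/4.5-.4,190+a[1]/4-.4)
A,B=b(pl('scene',f((427,318)),60)),b(pl('scene',f((361,219)),60));d=A-B;print(A,B,(A+B)/2,np.linalg.norm(d),np.degrees(np.arctan2(*d[::-1])))
E
```

```text
[39.75315188 26.58660216] [  3.78312651 -21.97719545] [21.76813919  2.30470335] 60.43413905763579 53.4735505240492
```

Call:
arm_command(deltas=[-0.05,0.14,0,0,1,-0.1,0.28,0,0,1,-0.1,0.28,0.3,0,1,-0.1,0.28,0.6,0,1,-0.1,0.28,0.9,0,1,-0.1,0.28,1.15,0,1,-0.1,0.28,1.3,0,1,-0.1,0.28,1.3,0,1])

```text
time_s: 10.2
eef_pos: [557.5, 125.6, 213.8]
eef_rot: [[0.997, 0.074, -0.002], [0.074, -0.997, -0.0], [-0.002, 0.0, -1.0]]
wrist_force: [-0.4, -0.2, -0.1]
width: 0.003
```

```bash
python3 - <<'E'
from h import *
to(20,30,42)
I=viewer.camera('scene')[:,:,::-1][190:310,250:410]
cv2.imwrite('pics/scene7.png',cv2.resize(I,None,fx=4.5,fy=4.5,interpolation=cv2.INTER_CUBIC))
E
```

```text
t 10.20 board xy 11.6 29.4 tip z 40.8 yaw 0.03 deg F(board) [-0.5 -0.2 -0.1] w 0.00
delta units [ 0.21 -0.02 -0.03]
```

View pics/scene7.png

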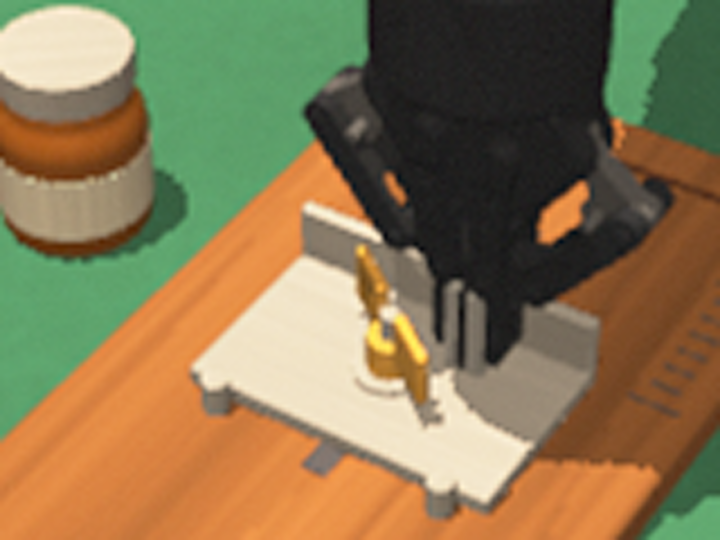

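Call:
arm_command(deltas=[0.13,0,-0.03,0,1,0.26,-0.01,-0.03,0,1,0.38,0,-0.03,0,1,0.49,0.03,-0.03,0,1,0.6,0.08,-0.03,0,1,0.7,0.145,-0.03,0,1,0.78,0.22,-0.03,0,1,0.86,0.315,-0.03,0,1])

```text
time_s: 11.05
eef_pos: [593.4, 115.2, 216.3]
eef_rot: [[0.997, 0.073, 0.0], [0.073, -0.997, 0.0], [0.0, -0.0, -1.0]]
wrist_force: [-0.1, 1.9, -0.7]
width: 0.0
```

```bash
python3 - <<'E'
from h import *
to(46,17,42)
E
```

```text
t 11.05 board xy 46.7 16.4 tip z 43.3 yaw 0.01 deg F(board) [ 0.   1.9 -0.7] w 0.00
delta units [-0.02 -0.01  0.03]
```

Call:
arm_command(deltas=[0.04,0.09,0.03,0,1,0.08,0.215,0.03,0,1,0.1,0.32,0.03,0,1,0.11,0.41,0.03,0,1,0.1,0.515,0.03,0,1,0.08,0.62,0.03,0,1,0.04,0.715,0.03,0,1,-0.01,0.81,0.03,0,1])

```text
time_s: 11.85
eef_pos: [595.0, 82.7, 215.1]
eef_rot: [[0.997, 0.073, 0.0], [0.073, -0.997, 0.0], [0.0, -0.0, -1.0]]
wrist_force: [-0.9, 1.2, 1.3]
width: -0.0
```

Call:
arm_command(deltas=[-0.04,0.08,0,0,1,-0.11,0.155,0,0,1,-0.19,0.22,0,0,1,-0.295,0.28,0,0,1,-0.405,0.32,0,0,1,-0.51,0.34,0,0,1,-0.61,0.35,0,0,1,-0.7,0.34,0,0,1])

```text
time_s: 12.65
eef_pos: [567.8, 67.3, 215.2]
eef_rot: [[0.997, 0.073, 0.0], [0.073, -0.997, -0.0], [0.0, 0.0, -1.0]]
wrist_force: [1.7, 1.5, -0.3]
width: -0.003
```

```bash
python3 - <<'E'
from h import *
to(17.4,-29.7,42)
I=viewer.camera('scene')[:,:,::-1][190:310,250:410]
cv2.imwrite('pics/scene8.png',cv2.resize(I,None,fx=4.5,fy=4.5,interpolation=cv2.INTER_CUBIC))
E
```

```text
t 12.65 board xy 17.7 -29.5 tip z 42.2 yaw -0.01 deg F(board) [ 1.8  1.4 -0.3] w -0.00
delta units [-0.01  0.    0.  ]
```

View pics/scene8.png

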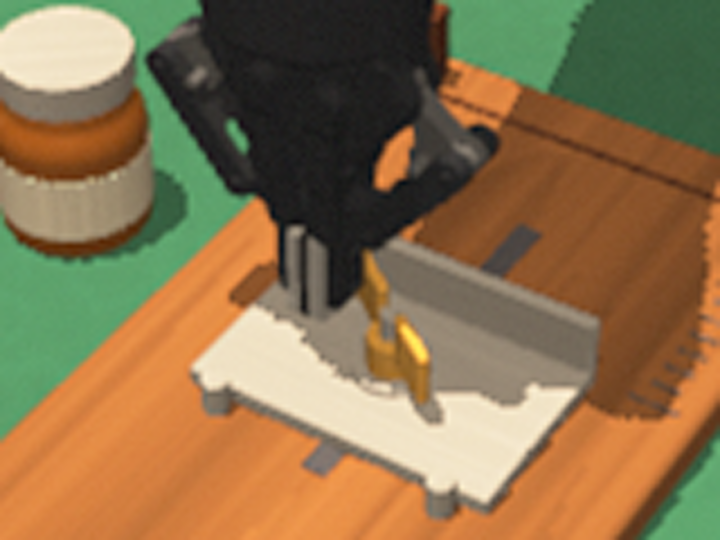

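The stroke worked: the same wing pose, half a turn further on. Repeating the return.

Call:
arm_command(deltas=[0.12,0,0,0,1,0.12,0,-0.7,0,1,0.1,0,-1.2,0,1,0.1,-0.5,-1.3,0,1,0.05,-1.0,-1.3,0,1,0,-1.5,-1.3,0,1,-0.04,-1.75,-1.3,0,1,-0.04,-1.75,-1.3,0,1])

```text
time_s: 13.5
eef_pos: [561.1, 138.8, 267.0]
eef_rot: [[0.997, 0.076, -0.0], [0.076, -0.997, 0.001], [-0.0, -0.001, -1.0]]
wrist_force: [-0.6, 0.5, -0.0]
width: -0.0
```

Call:
arm_command(deltas=[-0.05,0.14,0,0,1,-0.1,0.28,0,0,1,-0.1,0.28,0.3,0,1,-0.1,0.28,0.6,0,1,-0.1,0.28,0.9,0,1,-0.1,0.28,1.15,0,1,-0.1,0.28,1.3,0,1,-0.1,0.28,1.3,0,1])

```text
time_s: 14.3
eef_pos: [557.8, 125.7, 213.8]
eef_rot: [[0.997, 0.073, -0.002], [0.073, -0.997, -0.0], [-0.002, 0.0, -1.0]]
wrist_force: [-0.7, 0.1, 0.5]
width: 0.003
```

```bash
python3 - <<'E'
from h import *
to(11.6,29.4,42)
I=viewer.camera('scene')[:,:,::-1][190:310,250:410]
cv2.imwrite('pics/scene9.png',cv2.resize(I,None,fx=4.5,fy=4.5,interpolation=cv2.INTER_CUBIC))
E
```

```text
t 14.30 board xy 12.0 29.5 tip z 40.8 yaw 0.03 deg F(board) [-0.7  0.2  0.5] w 0.00
delta units [-0.01  0.   -0.03]
```

View pics/scene9.png

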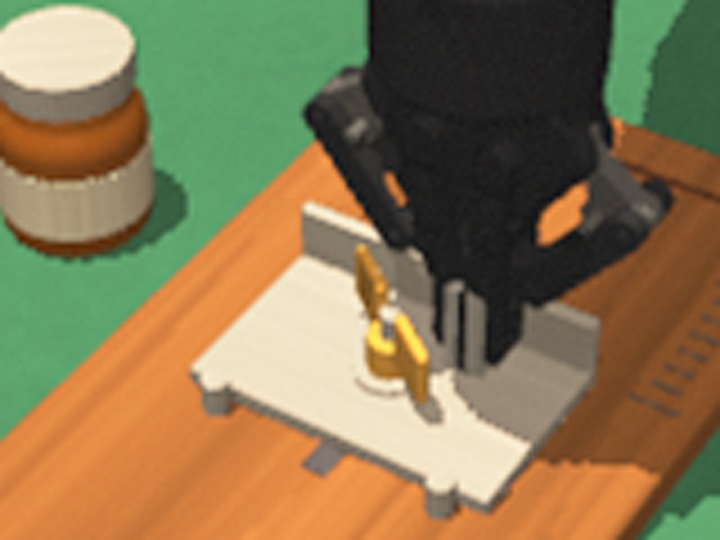

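Third stroke, first part.

Call:
arm_command(deltas=[0.13,0,-0.03,0,1,0.26,-0.01,-0.03,0,1,0.38,0,-0.03,0,1,0.49,0.03,-0.03,0,1,0.6,0.08,-0.03,0,1,0.7,0.145,-0.03,0,1,0.78,0.22,-0.03,0,1,0.86,0.315,-0.03,0,1])

```text
time_s: 15.15
eef_pos: [593.8, 115.4, 216.3]
eef_rot: [[0.997, 0.073, 0.0], [0.073, -0.997, 0.0], [0.0, -0.0, -1.0]]
wrist_force: [-0.7, 0.7, 0.5]
width: -0.001
```

```bash
python3 - <<'E'
from h import *
to(46,17,42)
E
```

```text
t 15.15 board xy 47.2 16.6 tip z 43.3 yaw 0.00 deg F(board) [-0.7  0.7  0.5] w -0.00
delta units [-0.03 -0.01  0.03]
```

Call:
arm_command(deltas=[0.02,0.05,0.02,0,1,0.03,0.1,0.03,0,1,0.05,0.15,0.03,0,1,0.06,0.2,0.03,0,1,0.07,0.24,0.03,0,1,0.08,0.28,0.03,0,1,0.08,0.3,0.03,0,1,0.08,0.3,0.03,0,1])

```text
time_s: 15.95
eef_pos: [597.6, 103.7, 215.1]
eef_rot: [[0.997, 0.073, 0.0], [0.073, -0.997, -0.0], [0.0, 0.0, -1.0]]
wrist_force: [0.7, 1.4, 0.7]
width: 0.005
```

```bash
python3 - <<'E'
from h import *
to(51,5,42)
E
```

```text
t 15.95 board xy 50.0 4.7 tip z 42.1 yaw -0.01 deg F(board) [0.8 1.3 0.7] w 0.00
delta units [ 0.02 -0.01  0.  ]
```

Call:
arm_command(deltas=[0,0.025,0,0,1,0,0.05,0,0,1,0,0.075,0,0,1,0,0.1,0,0,1,0,0.12,0,0,1,0,0.14,0,0,1,0,0.14,0,0,1,0,0.14,0,0,1])

```text
time_s: 16.75
eef_pos: [598.0, 98.8, 215.2]
eef_rot: [[0.997, 0.073, 0.0], [0.073, -0.997, 0.001], [0.0, -0.001, -1.0]]
wrist_force: [-0.2, 5.9, -0.1]
width: -0.0
```

```bash
python3 - <<'E'
from h import *
to(51,-1,42)
E
```

```text
t 16.75 board xy 50.1 -0.2 tip z 42.2 yaw 0.03 deg F(board) [ 0.2  5.9 -0.1] w -0.00
delta units [0.02 0.02 0.  ]
```

Call:
arm_command(deltas=[0,0.02,0,0,1,0,0.04,0,0,1,0,0.04,0,0,1,0,0.04,0,0,1,0,0.04,0,0,1,0,0.04,0,0,1,0,0.04,0,0,1,0,0.04,0,0,1])

```text
time_s: 17.55
eef_pos: [598.2, 97.6, 215.2]
eef_rot: [[0.997, 0.074, 0.001], [0.074, -0.997, 0.001], [0.001, -0.001, -1.0]]
wrist_force: [0.0, 6.4, -0.4]
width: 0.002
```

```bash
python3 - <<'E'
from h import *
to(51,-1,42)
E
```

```text
t 17.55 board xy 50.2 -1.5 tip z 42.2 yaw 0.04 deg F(board) [ 0.5  6.4 -0.4] w 0.00
delta units [ 0.02 -0.01  0.01]
```

Held at the stop by a springy 6 N. Backing the finger off gently, then lifting clear.

Call:
arm_command(deltas=[0,-0.1,0,0,1,0,-0.25,0,0,1,0,-0.45,0,0,1,0,-0.7,-0.3,0,1,0,-0.9,-1.2,0,1,0,-0.9,-2.2,0,1,0,-0.9,-3.2,0,1,0,-0.9,-3.7,0,1])

```text
time_s: 18.35
eef_pos: [595.6, 133.8, 367.8]
eef_rot: [[0.997, 0.074, 0.005], [0.074, -0.997, 0.001], [0.005, -0.001, -1.0]]
wrist_force: [0.9, 0.7, -0.3]
width: -0.001
```

Call:
arm_command(deltas=[-0.8,0,-0.2,0,1,-1.7,0,-0.5,0,1,-2.6,0,-0.7,0,1,-3.5,0,-0.7,0,1,-4.4,0,-0.7,0,1,-5.0,0,-0.7,0,1,-5.2,0,-0.7,0,1,-5.2,0,-0.7,0,1])

```text
time_s: 19.15
eef_pos: [387.4, 117.7, 391.9]
eef_rot: [[0.997, 0.074, 0.002], [0.074, -0.997, -0.001], [0.002, 0.001, -1.0]]
wrist_force: [0.3, -0.3, 0.7]
width: -0.002
```

```bash
python3 - <<'E'
from h import *
st()
for n in('scene','top'):
    I=viewer.camera(n)[:,:,::-1]; cv2.imwrite('pics/%sAraw.png'%n,I)
    I=I[180:270,230:350] if n=='top' else I[215:315,280:400]
    cv2.imwrite('pics/%sA.png'%n,cv2.resize(I,None,fx=6,fy=6,interpolation=cv2.INTER_CUBIC))
E
```

```text
t 19.15 board xy -158.6 34.0 tip z 218.9 yaw 0.05 deg F(board) [ 0.3 -0.3  0.7] w -0.00
```

View pics/sceneA.png

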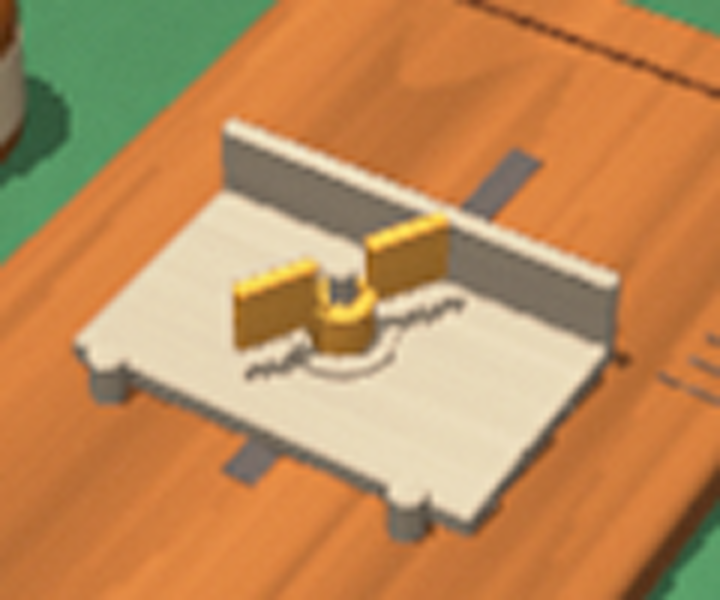

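View pics/topA.png

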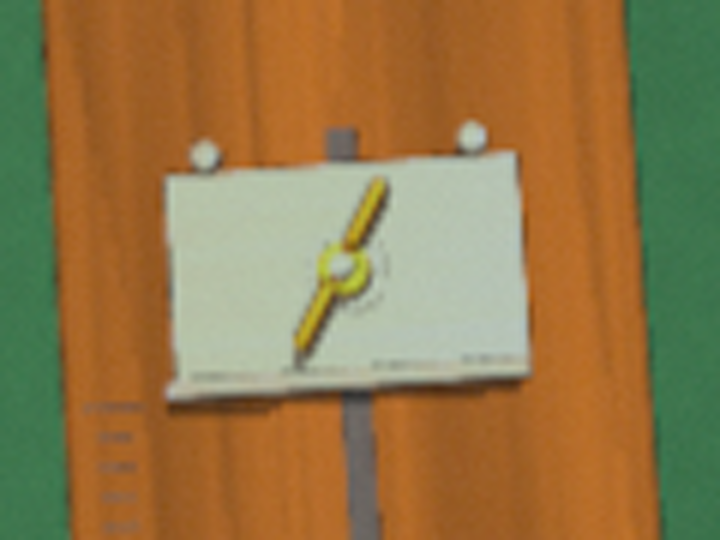

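View pics/sceneAraw.png

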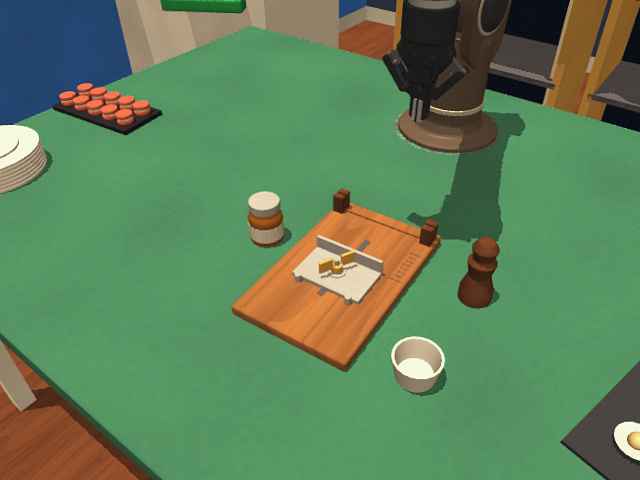

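Plate still home; wings in the top zoom run from (381, 182) to (302, 355). Jar, mill and ramekin look unmoved. Computing the angle.

```bash
python3 - <<'E'
from h import *
z=lambda a:(230+a[0]/6-.4,180+a[1]/6-.4)
s=lambda a:(280+a[0]/6-.4,215+a[1]/6-.4)
def b(X): d=X-C0; return np.array([d@U,d@V])
for n,a,c in(('top',z((381,180)),z((302,350))),('scene',s((235,287)),s((448,217)))):
    A,B=b(pl(n,a,60)),b(pl(n,c,60));d=A-B;print(n,np.linalg.norm(d),np.degrees(np.arctan2(*d[::-1])))
for f in('top2raw','topAraw','top0'):
    I=cv2.imread(f'pics/{f}.png');h=cv2.cvtColor(I,cv2.COLOR_BGR2HSV)
    m=((h[...,0]>17)&(h[...,0]<32)&(h[...,1]>90));m[:205]=0;m[265:]=0;m[:,:262]=0;m[:,318:]=0
    y,x=np.nonzero(m);P=np.array([b(pl('top',q,57)) for q in zip(x,y)]);w,v=np.linalg.eigh(np.cov(P.T));print(f,len(x),np.degrees(np.arctan2(v[1,1],v[0,1])))
a=cv2.imread('pics/scene0.png').astype(int);c=cv2.imread('pics/sceneAraw.png').astype(int)
for nm,(x0,x1,y0,y1) in dict(jar=(245,287,190,246),mill=(455,500,235,308),ram=(388,448,335,392)).items(): print(nm,(np.abs(a-c)[y0:y1,x0:x1].max(2)>40).sum())
E
```

```text
top 61.117069486329974 -28.398077471191016
scene 60.44312471399106 -31.44162735473124
top2raw 94 141.7474115242733
topAraw 93 150.36261695438756
top0 91 141.50142962142246
jar 0
mill 175
ram 0
```

```bash
python3 - <<'E'
import cv2,numpy as np
a=cv2.imread('pics/scene0.png').astype(int);c=cv2.imread('pics/sceneAraw.png').astype(int)
d=np.abs(a-c).max(2)>40;y,x=np.nonzero(d[235:308,455:500]);print(x.min()+455,x.max()+455,y.min()+235,y.max()+235)
a=cv2.imread('pics/top0.png').astype(int);c=cv2.imread('pics/topAraw.png').astype(int)
print((np.abs(a-c).max(2)>40)[262:292,172:212].sum())
from bench import close_job
print(close_job())
E
```

```text
455 498 235 241
0
the job is handed in; nothing more can be done
None
```

The board is set for thick slices: the stop plate is home against both pins and the wing screw is tight. I handed the job in at about 19 s of the 51 s allowed.

**Plate:** I pushed the upright with the shut fingertips. It moved about 35 mm, and the force then rose to about 20 N with no more travel. The final pictures from both cameras show the foot touching both pins.

**Screw:** I turned it with three clockwise fingertip strokes on the far side, without pinching it. Readings between moves were about 2 N while it turned, and a springy 6 N at the stop. After I let go, the wings rested at 150.4° from the colour mask in the top picture. My rougher tip measurements gave 151.6° from above and 148.6° from the scene camera. The tight position is 150°.

**Other objects:** Comparing the scene pictures before and after, the jar and ramekin areas showed no change. The box around the mill differed only in rows 235–241 along its top edge. I took that to be the arm's shadow, and the mill showed no change in the top picture.

**Finish:** The arm ended about 220 mm above the worktop on the robot's side of the board, touching nothing, with wrist force under 1 N.

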